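# Wind the turntable to the locomotive's track and lock it

### The arm

A 7-joint arm with a two-finger parallel gripper is mounted at the origin on the work surface. World frame = base frame: x ahead of the robot, y to its left, z up, the work surface at z = 0. Lengths are in m, angles in rad, forces in N, time in s.
With the tool pointing down it reaches from about 0.35 to 0.9 m from the base axis. Payload 8.1 kg.
Tool frame: the origin (TCP) lies at the centre of the arm's flange, where the gripper is bolted on; the fingertips stand 178 mm ahead of it and the grasp point (between the pads) lies 159 mm ahead of it; x points along the fingers, z is the direction in which the jaws open and shut, and the axes are right-handed (so a half turn about x gives the same grasp; the last joint's range is limited). The gripper opens to 92 mm and grips with 3 to 60 N. Pads are 19 mm wide; open, the fingers measure 130 mm over their backs; the gripper's body (75 mm by 190 mm) begins 47 mm behind the grasp point.
Start: joints at [-1.445, 0.434, 0.025, 1.573, -0.012, 1.134, -0.075], TCP at [0.142, 0.609, 0.405] pointing down, gripper open.
Joint ranges: [-2.62, 2.62], [-0.44, 2.09], [-1.27, 1.32], [0.08, 2.57], [-1.32, 4.46], [0.12, 2], [-2.74, 2.74]. Speed limits (rad/s): [2.22, 2.22, 3.01, 3.01, 3.14, 3.14, 3.14].

### API

Orientations are given as a rotation vector (axis times angle).
In Python, from cell import arm, get_image, search_frame, pinpoint gives the robot as it stands.
- The arm moves only by the tool arm_command, never from a script. Its argument "motion" is a list of rows, each a list of 7 numbers: the finger opening in mm, from 0 to 91.8, then the shift along the tool's x, y, z in mm, then the turn, a rotation vector about the tool's x, y, z in degrees. In form: [[fingers, x, y, z, ax, ay, az], ...]. A call has 1 to 5 rows; each row shifts and turns the commanded pose from where the row before left it, along the tool's axes as they then stand; what a row does not reach is not made up. A row lasts 1/8 s, in which the tool goes at most 62.5 mm and 10.7 degrees, less where a joint would pass 70% of its speed; a pose out of reach is approached as far as the arm can. A call with a gripper value outside its range is refused whole. The fingers move at their own pace and stop on an object; "newtons" is the grip in N (left out, the last holds). Time passes only in rows, so rows that do not move let the fingers close. It gives the time, the measured TCP pose, the force and the opening at its end, in the units of the state.
- arm.observe(): the state, without advancing time (a new reading comes with each control period).
- get_image(name): name is "scene" or "top" or "wrist"; returns a dict with "frame" (400x640x3 uint8, red, green, blue), "range_z" (400x640 float32, m along the optical axis (not along the pixel's ray), 0 where there is no reading), "K" (3x3 intrinsics, pixels), "origin" and "rotation" of the camera in the world; the wrist camera has in their place "tool_from_camera" (4x4, takes a point from camera to tool coordinates, whose origin is the TCP and whose axes are the tool frame's). Camera axes: x right, y down, z forward; pixel columns grow to the right and rows downward; lengths in m; the calibration is good to about 2 mm. A picture is of the moment at which its call begins: read the wrist's pose just before it.
- arm.sign_off(): hands the job in, once; it reports no verdict.
Trained networks look in the newest picture that a camera, given by its name, has taken for a name from the list of things; names that differ only in an ending like _2 or _b are one class to them, and where a whole thing is asked for, a point or a joint stands for the part that bears it (a point fixed in the world has none). Each returns a list of dicts, best first, with "p" (0 to 1); they miss things now and then, are a little off and sometimes report something else, mostly with a low value. They report only what shows in the picture. A call takes as long as a camera call.
- search_frame(camera, target): "point" ([x, y, z] in m, in world coordinates, good to about 4 mm: the middle of the surface that is visible of it).
- pinpoint(camera, target): "point" ([x, y, z] in m, in world coordinates, good to about 4 mm: a listed point, or the origin of a listed thing).
The state is a dict: "clock": time; "joints": joint angles; "dq": joint speeds; "joint_efforts": joint torques, N m; "position": TCP position; "ee_rot": TCP orientation; "force": force on the tool from outside, world axes, zero at the start; "ft_torque": the same for the moment, N m; "width": opening from 0.0 (shut) to 1.0 (fully open).
Only numpy, scipy, OpenCV 4.12 (cv2) and the standard library are available. Lean on these libraries where they do the work, as an engineer would, in place of code of your own. Each camera call takes 0.05 s, during which the arm holds its last target. There are 200 camera calls.

### The job

Hold the turntable's crank by its loose grip sleeve and, keeping hold of it all the while the bridge turns, wind until the lock end of the bridge lines up with the track on which the locomotive stands. Then let go and push the brass lock sleeve on the bridge fully home over the spigot beside that track, past its sprung ball until it clicks. Leave the locomotive, the wagons and the other things on the baseboard and the bench where they are.

Things in the scene. Friction and masses are not known exactly. Their poses are not given: they have to be found in the camera images.
- grip: The crank's grip: an upright wooden sleeve, 22 mm in diameter and 68 mm long, origin at its middle, z up. It spins freely on the pin at the outer end of the flat steel crank arm, whose top lies 37 mm below the origin. It runs round crank_axis in a level circle of 70 mm radius.
- crank_axis (a point): Point on the crank's upright axis, level with the grip's middle. The crank stands on a round aluminium bearing on the baseboard beside the turntable. It turns either way without end, takes about 2 N at the grip and stays where it is left. Its hub is worn: 0.24 rad of free play on the shaft, to be taken up before the bridge moves, after a reversal too.
- bridge (a joint): Turn of the bridge from where it stood at the start, rad, anticlockwise seen from above; no end stops. A hidden belt turns it a quarter turn for each full turn of the crank's shaft, the same way round.
- bridge_end (a point): Middle of the track, at rail-top height, at the lock end of the turntable's bridge: a planked deck 292 mm long in a round pit of 310 mm diameter, whose centre lies 146 mm back along -x. x points out along the bridge through this end, z up. The brass lock sleeve is at this end, on the left (+y) of the track.
- track_end (a point): Middle of the locomotive's track at the pit's edge, at rail-top height (49 mm above the bench), 158 mm from the pit's centre; x along the track away from the pit. The bridge is in line when this point's y in bridge_end is 0. The track's spigot for the lock, a steel rod 10 mm thick with a round nose, points at the pit 40 mm to the left (+y) and 17 mm above the rails.
- lock (a joint): Travel of the lock sleeve on its rod, m: 0 drawn back (starts below 0.006), 0.045 home at its stop. It drags with 1 to 2 N. At 0.013 it meets the spigot's nose: within 3 mm of line it slips on and centres the bridge (up to 8 N), farther off it sticks on the nose. From 0.031 a sprung ball resists with up to 8 N, is passed at 0.037 and snaps the sleeve on to about 0.043.
- lock_knob (a point): Middle of the upright wooden knob on the lock sleeve, 19 mm in diameter, 30 mm high (14 mm above this point, 16 below), z up. The sleeve, 70 mm long and 20 mm thick, lies 40 mm below this point and slides along x of bridge_end, outwards to the track. The ball's housing beside it, on the outer side, ends 32 mm below this point.
- loco: Black tank locomotive, 112 mm long, 33 mm wide and 53 mm high, loose on its track with its middle 105 to 120 mm from track_end; origin under its middle, x along it away from the pit. Not to be moved.
- van: Brown goods van, 96 mm long and 45 mm high, loose on the track to the left of the locomotive's; origin under its middle. Not to be moved.
- tank_wagon: Grey tank wagon, 96 mm long and 50 mm high, loose on the track to the right of the locomotive's; origin under its middle. Not to be moved.
- glue: Small bottle, 36 mm in diameter and 75 mm high, standing on the baseboard to the left of the turntable; origin under its middle. Not to be moved.
- screwdriver: Screwdriver, 160 mm long, lying on the baseboard beyond the crank; origin under its middle. Not to be moved.
- parts_box: Small box 75 x 50 x 28 mm on the baseboard to the left, near the robot; origin under its middle. Not to be moved.
- brush: Brush, 170 mm long, lying on the bench to the right of the baseboard; origin under its middle. Not to be moved.
- roof: Black coach roof, 200 x 32 x 12 mm, lying on the bench to the left of the baseboard; origin under its middle. Not to be moved.

How it is judged:
On the way:
1. the bridge is wound into line with the locomotive's track (within 5 mm at the pit's edge) while the fingers hold the crank's grip (y of track_end in the frame of bridge_end between -0.005 and 0.005 m and x of track_end in the frame of bridge_end above 0 m and contact force between the fingers and grip above 1 N and value of joint lock below 0.03 m), for 0.2 s.
At the end, for the whole second after the job is handed in: The lock end of the bridge faces the locomotive's track, in line within 3 mm, at rest; the lock sleeve is home past its ball (travel over 41 mm of 45) on that track's spigot; the locomotive still stands on its track (value of joint lock above 0.041 m and y of track_end in the frame of bridge_end between -0.003 and 0.003 m and distance between track_end and bridge_end below 0.02 m and velocity of joint bridge between -0.02 and 0.02 rad/s and y of loco in the frame of track_end between -0.006 and 0.006 m); the robot touches nothing.
It fails at once if the bridge turns (faster than 0.2 rad/s) while the crank's grip is not held and the bridge is more than 10 mm out of line ((velocity of joint bridge above 0.2 rad/s or velocity of joint bridge below -0.2 rad/s) and (y of track_end in the frame of bridge_end above 0.01 m or y of track_end in the frame of bridge_end below -0.01 m or x of track_end in the frame of bridge_end below 0 m) and contact force between the fingers and grip below 0.05 N).
It fails at once if the locomotive or a wagon moved more than 15 mm (distance of any of loco, van, tank_wagon from where it was at the start of the episode above 0.015 m).
It fails at once if another thing on the baseboard or the bench moved more than 25 mm (distance of any of glue, screwdriver, parts_box, brush, roof from where it was at the start of the episode above 0.025 m).
It also fails if it takes over 64 s, if anything falls off the work surface, if the arm or the gripper's body presses on something with over 40 N, if the wrist force passes 120 N, or if a joint passes its speed limit or range.

## Working session

There is one attempt and no reset: what is moved stays moved. The work goes in short steps, Python scripts to look and compute and a tool call to move; the robot and the scene stay as the last step left them, time stands still between calls to the robot, and variables do not carry over. Pictures are saved under pics/ and viewed, about 8 in all and at most 12, crops included, and the job is handed in when it is done.

Besides the shell and the picture viewer there is one more tool, called after "Request:" as name(argument=value, ...) on one line, values as JSON. arm_command: Moves the arm, as the interface text tells. Its arguments: {"type":"object","properties":{"motion":{"type":"array"},"newtons":{"type":"number"}},"required":["motion"]}

```bash
ls; mkdir -p pics
python3 - <<'E'
from cell import arm,get_image,search_frame,pinpoint
import cv2,numpy as np
s=arm.observe();print({k:np.round(v,3) for k,v in s.items()})
a=get_image("scene");b=get_image("top")
cv2.imwrite("pics/s.png",a["frame"][:,:,::-1]);cv2.imwrite("pics/t.png",b["frame"][:,:,::-1])
for d in(a,b):print(np.round(d["origin"],3),np.round(d["rotation"],3).tolist(),d["K"].tolist())
for t in["grip","crank_axis","bridge_end","track_end","lock_knob","loco","van","tank_wagon","glue"]:
  for c in("scene","top"):
    print(t,c,[(np.round(r["point"],3).tolist(),round(r["p"],2)) for r in pinpoint(c,t)][:3])
E
```

```text
pics
{'clock': np.float64(0.0), 'joints': array([-1.445,  0.435,  0.025,  1.574, -0.012,  1.134, -0.075]), 'dq': array([-0.002, -0.   ,  0.001, -0.001,  0.   ,  0.002,  0.   ]), 'joint_efforts': array([ 0.0000e+00, -6.6787e+01,  9.8500e-01, -3.1445e+01, -6.0000e-02,
        4.3000e-02,  0.0000e+00]), 'position': array([0.142, 0.608, 0.404]), 'ee_rot': array([-1.04 ,  1.31 ,  1.038]), 'force': array([-0.588, -0.163,  0.031]), 'ft_torque': array([-0.006, -0.041,  0.023]), 'width': np.float64(1.002)}
[1.285 0.76  0.964] [-0.983, -2.411, 1.114] [[365.549392038563, 0.0, 324.5086313257376], [0.0, 365.549392038563, 197.9923938655368], [0.0, 0.0, 1.0]]
[0.488 0.036 1.583] [-2.176, 2.213, -0.069] [[383.2349827618999, 0.0, 320.73483887655215], [0.0, 383.2349827618999, 202.1681072159465], [0.0, 0.0, 1.0]]
grip scene [([0.528, -0.164, 0.122], 0.65)]
grip top [([0.528, -0.157, 0.124], 0.38)]
crank_axis scene [([0.558, -0.092, 0.127], 0.64), ([0.469, 0.397, 0.047], 0.33)]
crank_axis top [([0.554, -0.094, 0.129], 0.96)]
bridge_end scene [([0.512, 0.011, 0.051], 0.88), ([0.73, -0.186, 0.048], 0.23)]
bridge_end top [([0.518, 0.008, 0.046], 0.91)]
track_end scene [([0.668, 0.169, 0.052], 0.89), ([0.774, 0.182, 0.048], 0.6), ([0.554, -0.095, 0.13], 0.38)]
track_end top [([0.666, 0.167, 0.048], 0.56)]
lock_knob scene [([0.554, 0.064, 0.106], 0.55)]
lock_knob top [([0.555, 0.067, 0.105], 0.65)]
loco scene [([0.772, 0.183, 0.047], 0.77)]
loco top [([0.775, 0.18, 0.047], 0.81)]
van scene [([0.736, 0.29, 0.052], 0.68)]
van top [([0.741, 0.292, 0.052], 0.77)]
tank_wagon scene [([0.764, 0.08, 0.051], 0.71)]
tank_wagon top [([0.768, 0.081, 0.05], 0.75)]
glue scene [([0.47, 0.395, 0.043], 0.68)]
glue top [([0.518, 0.009, 0.044], 0.72), ([0.468, 0.4, 0.049], 0.67)]
```

View pics/t.png

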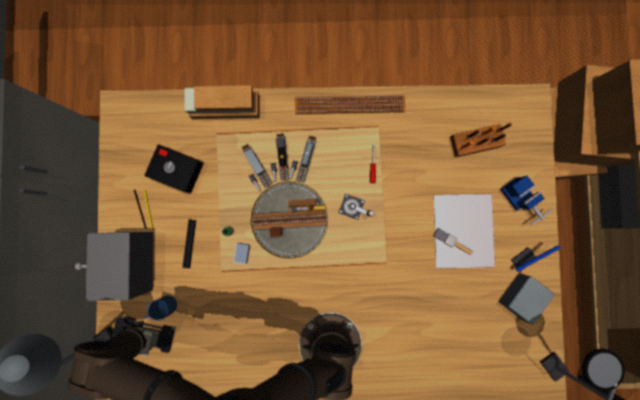

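View pics/s.png

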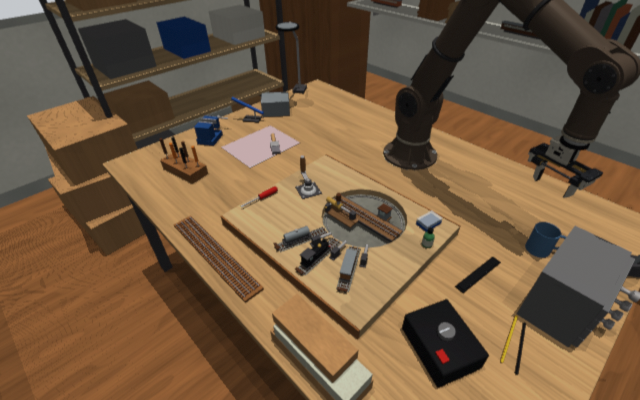

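```bash
cat > h.py <<'E'
from cell import arm,get_image,search_frame,pinpoint
import numpy as np,cv2
from scipy.spatial.transform import Rotation as Ro
def pose():
    s=arm.observe();return np.array(s["position"]),Ro.from_rotvec(s["ee_rot"]).as_matrix(),s
def Rdown(yaw): # tool x down, z (jaws) along yaw in world
    x=np.array([0,0,-1.]);z=np.array([np.cos(yaw),np.sin(yaw),0]);return np.c_[x,np.cross(z,x),z]
def rel(p,R,tp,tR): # shift (mm, tool axes) and turn (deg) to reach target
    return np.round(R.T@(np.array(tp)-p)*1e3,1),np.round(np.degrees(Ro.from_matrix(R.T@tR).as_rotvec()),1)
def pts(c,names):
    for t in names: print(t,c,[(np.round(r["point"],4).tolist(),round(r["p"],2)) for r in pinpoint(c,t)][:2])
E
python3 - <<'E'
from h import *
p,R,s=pose();print(p,np.round(R,3).tolist())
w=get_image("wrist");print(np.round(w["tool_from_camera"],3).tolist(),w["K"][0,0])
for y in (np.pi/2,-np.pi/2,0,np.pi):print(y,rel(p,R,[.54,.05,.46],Rdown(y)))
E
```

```text
[0.14178223 0.60872317 0.40477633] [[0.0, -0.974, 0.227], [0.0, 0.227, 0.974], [-1.0, -0.0, 0.0]]
[[-0.001, -0.3, 0.954, 0.02], [0.0, -0.954, -0.3, 0.082], [1.0, -0.0, 0.001, -0.0], [0.0, 0.0, 0.0, 1.0]] 295.4192422892265
1.5707963267948966 (array([ -55.3, -514.6, -453.8]), array([-13.1,   0. ,   0. ]))
-1.5707963267948966 (array([ -55.3, -514.6, -453.8]), array([166.9,   0. ,  -0. ]))
0 (array([ -55.3, -514.6, -453.8]), array([76.9,  0. , -0. ]))
3.141592653589793 (array([ -55.3, -514.6, -453.8]), array([-103.1,    0. ,    0. ]))
```

Request:
arm_command(motion=[[91,-5,-43,-38,0,0,0],[91,-5,-43,-38,0,0,0],[91,-5,-43,-38,0,0,0],[91,-5,-43,-38,0,0,0],[91,-5,-43,-38,0,0,0]])

```text
clock: 1.68
position: [0.309, 0.3732, 0.4301]
ee_rot: [-1.039, 1.308, 1.039]
force: [-0.0, 0.1, -0.0]
width: 0.993
```

Request:
arm_command(motion=[[91,-5,-43,-38,0,0,0],[91,-5,-43,-38,0,0,0],[91,-5,-43,-38,0,0,0],[91,-5,-43,-38,0,0,0],[91,-5,-43,-38,0,0,0]])

```text
clock: 2.3
position: [0.4751, 0.1394, 0.4553]
ee_rot: [-1.039, 1.308, 1.039]
force: [0.8, 1.2, 0.3]
width: 0.991
```

Request:
arm_command(motion=[[91,-5,-42,-37,0,0,0],[91,-5,-42,-37,0,0,0],[91,0,0,0,-7,0,0],[91,0,0,0,-6,0,0],[91,0,0,0,0,0,0]])

```text
clock: 2.92
position: [0.5394, 0.0498, 0.4647]
ee_rot: [-1.207, 1.21, 1.207]
force: [0.0, -0.2, -0.2]
width: 0.995
```

Run:
```python
from h import *
p,R,s=pose();print(s["clock"],p,np.round(R,3).tolist(),np.round(s["joints"],2))
w=get_image("wrist");cv2.imwrite("pics/w1.png",w["frame"][:,:,::-1])
pts("wrist",["grip","crank_axis","bridge_end","track_end","lock_knob","loco","van","tank_wagon"])
p,R,s=pose();print(s["clock"],p)
```

```text
2.925 [0.53938832 0.04976804 0.46474596] [[0.0, -1.0, 0.003], [0.0, 0.003, 1.0], [-1.0, -0.0, 0.0]] [-0.48  0.25  0.37  1.71 -0.1   1.2   1.48]
grip wrist [([0.5301, -0.1566, 0.126], 0.89)]
crank_axis wrist [([0.5527, -0.0933, 0.1238], 0.61), ([0.7673, 0.0778, 0.0498], 0.52)]
bridge_end wrist [([0.5129, 0.0083, 0.0501], 0.96)]
track_end wrist [([0.6641, 0.1715, 0.0475], 0.73), ([0.553, -0.0936, 0.1215], 0.42)]
lock_knob wrist [([0.5552, 0.0691, 0.1095], 0.89)]
loco wrist [([0.7765, 0.1812, 0.05], 0.82)]
van wrist [([0.767, 0.0756, 0.05], 0.25)]
tank_wagon wrist [([0.7678, 0.0753, 0.0527], 0.95)]
3.375 [0.53932448 0.05003228 0.46473708]
```

View pics/w1.png

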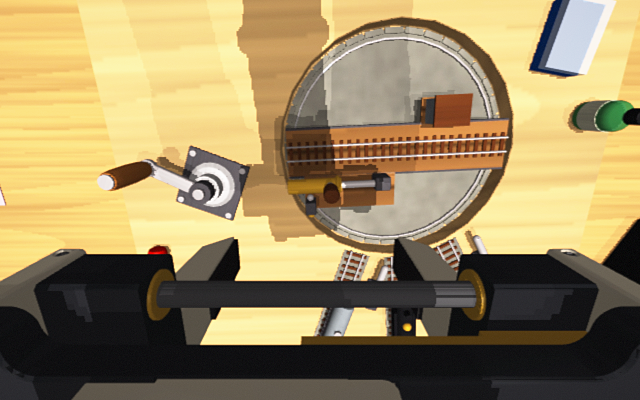

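Request:
arm_command(motion=[[91,10,2,-50,0,0,0],[91,10,2,-50,0,0,0],[91,10,2,-50,0,0,0],[91,30,4,-58,0,0,0],[91,15,0,0,0,0,0]])

```text
clock: 4.0
position: [0.5276, -0.1603, 0.3901]
ee_rot: [-1.203, 1.216, 1.202]
force: [-0.3, 0.7, 0.2]
width: 0.99
```

Run:
```python
from h import *
p,R,s=pose();print(s["clock"],p,np.round(s["joints"],2))
w=get_image("wrist");cv2.imwrite("pics/w2.png",w["frame"][:,:,::-1])
pts("wrist",["grip","crank_axis"])
# cloud of grip: points above z .10
T=w["tool_from_camera"];d=w["range_z"];K=w["K"]
v,u=np.nonzero((d>0));z=d[v,u];c=np.c_[(u-K[0,2])*z/K[0,0],(v-K[1,2])*z/K[1,1],z]
P=(R@((T[:3,:3]@c.T).T+T[:3,3]).T).T+p
for lo,hi in((.152,.175),(.14,.152),(.12,.14),(.1,.12)):
  m=(P[:,2]>lo)&(P[:,2]<hi)&(abs(P[:,0]-.53)<.04)&(abs(P[:,1]+.158)<.04)
  if m.sum():print(lo,m.sum(),P[m].min(0).round(4),P[m].max(0).round(4),P[m].mean(0).round(4))
```

```text
4.0 [ 0.52763744 -0.16031997  0.39014892] [-0.15  0.34  0.46  1.8  -0.17  1.04  1.93]
grip wrist [([0.5289, -0.1594, 0.1275], 0.81)]
crank_axis wrist [([0.5547, -0.0901, 0.1259], 0.75)]
0.152 553 [ 0.5147 -0.1678  0.1521] [ 0.5338 -0.1475  0.165 ] [ 0.5227 -0.1575  0.1609]
0.14 147 [ 0.514  -0.1681  0.1401] [ 0.5253 -0.1469  0.152 ] [ 0.5169 -0.1577  0.1467]
0.12 164 [ 0.5137 -0.1686  0.12  ] [ 0.5247 -0.1463  0.14  ] [ 0.5164 -0.1578  0.1309]
0.1 94 [ 0.5141 -0.1672  0.1001] [ 0.5223 -0.147   0.1197] [ 0.5161 -0.1575  0.1111]
```

View pics/w2.png

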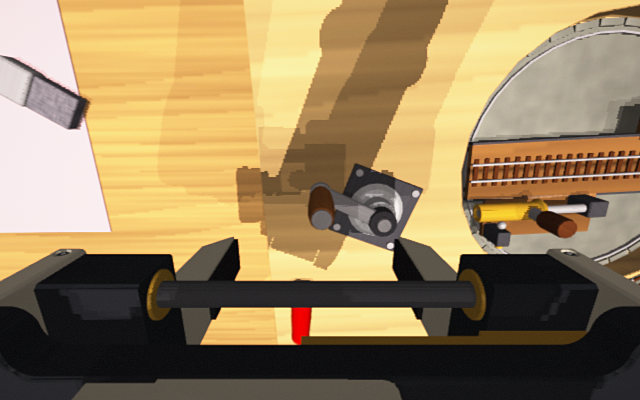

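Request:
arm_command(motion=[[55,10,2,2,0,0,0],[55,10,0,0,0,0,0],[55,26,0,0,0,0,0],[55,26,0,0,0,0,0],[55,26,0,0,0,0,0]], newtons=15)

```text
clock: 4.78
position: [0.5273, -0.1527, 0.2921]
ee_rot: [-1.209, 1.209, 1.208]
force: [-0.1, 1.0, -0.8]
width: 0.599
```

Request:
arm_command(motion=[[15,0,0,0,0,0,0],[15,0,0,0,0,0,0],[15,0,0,0,0,0,0],[15,0,0,0,0,0,0]], newtons=15)

```text
clock: 5.28
position: [0.5274, -0.1542, 0.2941]
ee_rot: [-1.209, 1.21, 1.205]
force: [-0.6, -1.4, 1.9]
width: 0.236
```

```bash
cat > circ.py <<'E'
import numpy as np,sys
a0,n,st=map(float,sys.argv[1:4]);r=70
a=np.radians(a0+st*np.arange(n+1));P=np.c_[np.cos(a),np.sin(a)]*r
D=np.diff(P,axis=0)
print([[15,0,float(-round(d[0],1)),float(round(d[1],1)),0,0,0] for d in D])
E
python3 circ.py -113.6 10 15
```

```text
[[15, 0, -17.6, -5.1, 0, 0, 0], [15, 0, -18.3, -0.4, 0, 0, 0], [15, 0, -17.7, 4.4, 0, 0, 0], [15, 0, -16.0, 8.8, 0, 0, 0], [15, 0, -13.2, 12.7, 0, 0, 0], [15, 0, -9.4, 15.6, 0, 0, 0], [15, 0, -5.1, 17.6, 0, 0, 0], [15, 0, -0.4, 18.3, 0, 0, 0], [15, 0, 4.4, 17.7, 0, 0, 0], [15, 0, 8.8, 16.0, 0, 0, 0]]
```

Request:
arm_command(motion=[[15,0,-17.5,-5,0,0,0],[15,0,-18.5,-0.5,0,0,0]])

```text
clock: 5.52
position: [0.5626, -0.163, 0.2943]
ee_rot: [-1.209, 1.215, 1.202]
force: [-3.0, -11.2, 3.3]
width: 0.236
```

Request:
arm_command(motion=[[15,0,-17.5,4.5,0,0,0],[15,0,-16,9,0,0,0]])

```text
clock: 5.78
position: [0.598, -0.1517, 0.2947]
ee_rot: [-1.213, 1.215, 1.195]
force: [8.3, -19.5, -5.5]
width: 0.237
```

Request:
arm_command(motion=[[15,0,-13,12.5,0,0,0],[15,0,-9.5,15.5,0,0,0]])

```text
clock: 6.02
position: [0.6222, -0.1208, 0.2946]
ee_rot: [-1.214, 1.209, 1.196]
force: [12.9, -7.2, -7.3]
width: 0.234
```

Run:
```python
import numpy as np
from scipy.optimize import least_squares as L
P=np.array([[.5274,-.1542],[.5626,-.163],[.598,-.1517],[.6222,-.1208]])
s=L(lambda c:np.hypot(*(P-c).T)-.07,[.555,-.09]);print(s.x,s.fun)
s=L(lambda c:np.hypot(*(P-c[:2]).T)-c[2],[.555,-.09,.07]);print(s.x,s.fun)
c=L(lambda c:np.hypot(*(P-c).T)-.07,[.555,-.09]).x
print(np.degrees(np.arctan2(*(P-c).T[::-1])))
# expected commanded now
```

```text
[ 0.55905304 -0.09265089] [-0.00078868  0.00043847  0.00073657 -0.0008631 ]
[ 0.56066118 -0.09719769  0.06595079] [ 4.59495394e-05 -1.19921735e-04  1.15007369e-04 -4.10341670e-05]
[-117.21553221  -87.11362412  -56.59239261  -24.025943  ]
```

Request:
arm_command(motion=[[15,0,-8.5,13,0,0,0],[15,0,-0.5,18.5,0,0,0],[15,0,4,18,0,0,0],[15,0,9,16,0,0,0]])

```text
clock: 6.52
position: [0.6154, -0.0514, 0.294]
ee_rot: [-1.209, 1.209, 1.207]
force: [-2.0, -3.8, 6.9]
width: 0.24
```

```bash
python3 circ.py 36 12 15
```

```text
[[15, 0, 12.6, 13.3, 0, 0, 0], [15, 0, 15.6, 9.5, 0, 0, 0], [15, 0, 17.5, 5.2, 0, 0, 0], [15, 0, 18.3, 0.5, 0, 0, 0], [15, 0, 17.8, -4.3, 0, 0, 0], [15, 0, 16.1, -8.7, 0, 0, 0], [15, 0, 13.3, -12.6, 0, 0, 0], [15, 0, 9.5, -15.6, 0, 0, 0], [15, 0, 5.2, -17.5, 0, 0, 0], [15, 0, 0.5, -18.3, 0, 0, 0], [15, 0, -4.3, -17.8, 0, 0, 0], [15, 0, -8.7, -16.1, 0, 0, 0]]
```

Request:
arm_command(motion=[[15,0,12.5,13.5,0,0,0],[15,0,15.5,9.5,0,0,0],[15,0,17.5,5,0,0,0],[15,0,18.5,0.5,0,0,0]])

```text
clock: 7.02
position: [0.5512, -0.024, 0.294]
ee_rot: [-1.21, 1.209, 1.205]
force: [4.6, -10.1, 2.7]
width: 0.236
```

Request:
arm_command(motion=[[15,0,18,-4.5,0,0,0],[15,0,16,-8.5,0,0,0],[15,0,13.5,-12.5,0,0,0],[15,0,9.5,-15.5,0,0,0]])

```text
clock: 7.52
position: [0.4953, -0.0644, 0.2941]
ee_rot: [-1.211, 1.206, 1.204]
force: [11.5, -3.6, -3.5]
width: 0.233
```

Run:
```python
from h import *
from scipy.optimize import least_squares as L
P=np.array([[.5274,-.1542],[.5626,-.163],[.598,-.1517],[.6222,-.1208],[.6154,-.0514],[.5512,-.024],[.4953,-.0644]])
s=L(lambda c:np.hypot(*(P-c[:2]).T)-.07,[.555,-.09]);print(s.x,s.fun.round(4))
for c in("scene","top","wrist"):
  get_image(c);pts(c,["bridge_end","lock_knob","track_end","loco"])
```

```text
[ 0.55908362 -0.09291401] [-0.001   0.0002  0.0005 -0.001  -0.     -0.0006 -0.0001]
bridge_end scene [([0.6429, 0.0991, 0.051], 0.62)]
lock_knob scene [([0.6064, 0.1559, 0.1058], 0.44)]
track_end scene [([0.6661, 0.1711, 0.0509], 0.81)]
loco scene [([0.7725, 0.1795, 0.0471], 0.82)]
bridge_end top [([0.6455, 0.0985, 0.0476], 0.74)]
lock_knob top [([0.6065, 0.159, 0.1066], 0.43)]
track_end top [([0.6655, 0.1696, 0.0507], 0.5)]
loco top []
bridge_end wrist []
lock_knob wrist []
track_end wrist []
loco wrist []
```

```bash
python3 circ.py 156 8 15
```

```text
[[15, 0, 5.2, -17.5, 0, 0, 0], [15, 0, 0.5, -18.3, 0, 0, 0], [15, 0, -4.3, -17.8, 0, 0, 0], [15, 0, -8.7, -16.1, 0, 0, 0], [15, 0, -12.6, -13.3, 0, 0, 0], [15, 0, -15.6, -9.5, 0, 0, 0], [15, 0, -17.5, -5.2, 0, 0, 0], [15, 0, -18.3, -0.5, 0, 0, 0]]
```

Request:
arm_command(motion=[[15,0,4.5,-18,0,0,0],[15,0,0.5,-18.5,0,0,0],[15,0,-4.5,-18,0,0,0],[15,0,-8.5,-16,0,0,0],[15,0,-12.5,-13,0,0,0]])

```text
clock: 8.9
position: [0.5145, -0.1478, 0.2939]
ee_rot: [-1.207, 1.209, 1.208]
force: [0.6, 2.4, 7.3]
width: 0.236
```

Request:
arm_command(motion=[[15,0,-15.5,-9.5,0,0,0],[15,0,0,0,0,0,0]])

```text
clock: 9.15
position: [0.5309, -0.158, 0.294]
ee_rot: [-1.209, 1.209, 1.206]
force: [-0.2, -1.7, 10.1]
width: 0.237
```

Run:
```python
from h import *
p,R,s=pose();print(s["clock"],p,np.degrees(np.arctan2(p[1]+.0929,p[0]-.5591)))
for k in range(3):
 for c in("scene","top"):
  get_image(c);pts(c,["bridge_end","lock_knob","track_end","loco"])
w=get_image("wrist");cv2.imwrite("pics/w3.png",w["frame"][:,:,::-1])
pts("wrist",["bridge_end","lock_knob","track_end","loco"])
```

```text
9.15 [ 0.53092497 -0.15798967  0.29396164] -113.40608807650126
bridge_end scene [([0.6529, 0.1567, 0.0496], 0.84)]
lock_knob scene [([0.5966, 0.1959, 0.1066], 0.51)]
track_end scene [([0.6664, 0.1684, 0.0461], 0.92), ([0.7722, 0.1795, 0.0498], 0.45)]
loco scene [([0.7731, 0.1823, 0.0481], 0.77)]
bridge_end top [([0.655, 0.1526, 0.0454], 0.97), ([0.4178, 0.5713, 0.002], 0.72)]
lock_knob top [([0.6023, 0.1992, 0.1046], 0.47)]
track_end top [([0.6642, 0.1708, 0.0465], 0.71), ([0.7737, 0.1805, 0.0503], 0.43)]
loco top [([0.7732, 0.1768, 0.0482], 0.76)]
bridge_end scene [([0.652, 0.1573, 0.0513], 0.76), ([0.4188, 0.5696, -0.0025], 0.63)]
lock_knob scene [([0.5985, 0.195, 0.1064], 0.58)]
track_end scene [([0.6658, 0.1692, 0.0494], 0.65)]
loco scene [([0.7724, 0.1793, 0.0482], 0.58)]
bridge_end top [([0.6573, 0.156, 0.0457], 0.88)]
lock_knob top [([0.6019, 0.1927, 0.1079], 0.66)]
track_end top [([0.6683, 0.1679, 0.0474], 0.52)]
loco top [([0.7745, 0.1812, 0.0456], 0.82)]
bridge_end scene [([0.6524, 0.1574, 0.0509], 0.72)]
lock_knob scene [([0.5992, 0.1956, 0.1084], 0.48)]
track_end scene [([0.6677, 0.1676, 0.0487], 0.7)]
loco scene [([0.7748, 0.1806, 0.0494], 0.98)]
bridge_end top []
lock_knob top [([0.6027, 0.1952, 0.1071], 0.48)]
track_end top [([0.6672, 0.1697, 0.0473], 0.73)]
loco top [([0.7748, 0.1817, 0.046], 0.59)]
bridge_end wrist []
lock_knob wrist []
track_end wrist []
loco wrist []
```

View pics/w3.png

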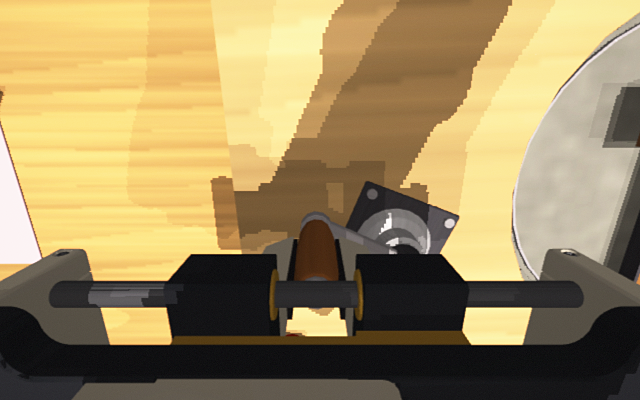

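Request:
arm_command(motion=[[15,0,-10,-3,0,0,0],[15,0,-10,-2.5,0,0,0],[15,0,0,0,0,0,0]])

```text
clock: 11.28
position: [0.5506, -0.1634, 0.294]
ee_rot: [-1.209, 1.21, 1.206]
force: [-0.4, -2.7, 7.7]
width: 0.236
```

Run:
```python
from h import *
p,R,s=pose();print(s["clock"],p,np.degrees(np.arctan2(p[1]+.0929,p[0]-.5591)))
acc={}
for k in range(5):
 for c in("scene","top"):
  im=get_image(c)
  for t in["bridge_end","lock_knob","track_end","loco"]:
   r=pinpoint(c,t)
   if r: acc.setdefault((c,t),[]).append(r[0]["point"])
for k,v in acc.items():print(k,np.median(v,0).round(4),len(v),np.std(v,0).round(4))
im=get_image("scene")["frame"][180:280,270:430,::-1]
cv2.imwrite("pics/s4.png",cv2.resize(im,None,fx=5,fy=5,interpolation=cv2.INTER_CUBIC))
```

```text
11.275 [ 0.55064571 -0.16339741  0.29402499] -96.83844758755212
('scene', 'lock_knob') [0.5957 0.2006 0.1064] 5 [0.0508 0.0784 0.0241]
('scene', 'track_end') [0.6668 0.1698 0.0525] 5 [0.0018 0.0011 0.0017]
('scene', 'loco') [0.7732 0.1806 0.049 ] 5 [0.0004 0.0005 0.0026]
('top', 'bridge_end') [0.6556 0.1647 0.0471] 5 [0.0015 0.0011 0.0011]
('top', 'lock_knob') [0.5978 0.2011 0.1064] 4 [0.0184 0.1294 0.0103]
('top', 'track_end') [0.6648 0.1687 0.0492] 5 [0.0023 0.0012 0.0012]
('top', 'loco') [0.7737 0.1794 0.0475] 5 [0.001  0.0016 0.0013]
('scene', 'bridge_end') [0.6504 0.1673 0.0517] 4 [0.0016 0.0006 0.0005]
```

View pics/s4.png

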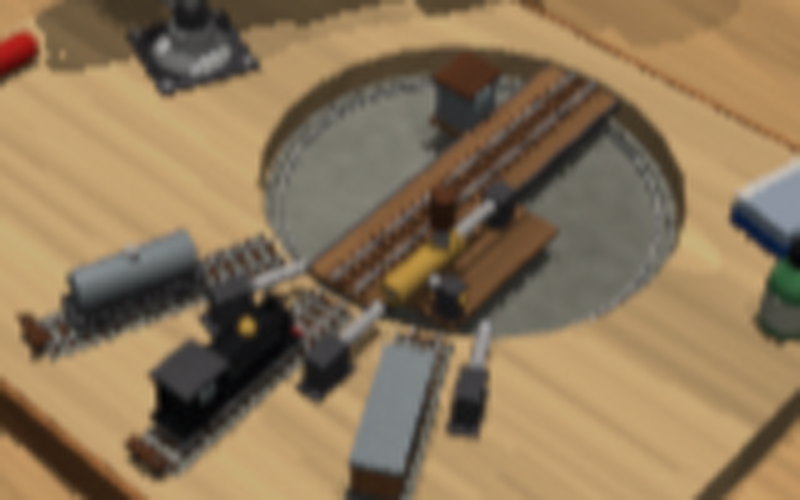

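Request:
arm_command(motion=[[15,0,-3,-0.3,0,0,0],[15,0,0,0,0,0,0],[15,0,0,0,0,0,0],[15,0,0,0,0,0,0]])

```text
clock: 14.32
position: [0.5531, -0.1637, 0.294]
ee_rot: [-1.209, 1.21, 1.206]
force: [-1.4, -3.1, 6.7]
width: 0.233
```

Request:
arm_command(motion=[[50,0,0,0,0,0,0],[50,0,0,0,0,0,0],[50,-30,0,0,0,0,0],[50,-40,0,0,0,0,0],[50,-40,0,0,0,0,0]])

```text
clock: 14.95
position: [0.5529, -0.1627, 0.4039]
ee_rot: [-1.207, 1.21, 1.209]
force: [0.3, 0.3, -1.2]
width: 0.543
```

Run:
```python
from h import *
p,R,s=pose();print(s["clock"],p,np.round(s["joints"],2))
a=np.radians(6.2)
for y in(a,a+np.pi):print(rel(p,R,[.50,.19,.42],Rdown(y)),rel(p,Rdown(y),[.54,.19,.42],Rdown(y)))
```

```text
14.95 [ 0.55286741 -0.16272592  0.40387269] [-0.15  0.37  0.47  1.72 -0.19  1.09  1.95]
(array([-15.9,  53.4, 352.7]), array([83.7, -0. , -0.1])) (array([-16.1, 352.1,  25.3]), array([0., 0., 0.]))
(array([-15.9,  53.4, 352.7]), array([-96.3,   0.1,  -0. ])) (array([ -16.1, -352.1,  -25.3]), array([0., 0., 0.]))
```

Request:
arm_command(motion=[[91,-6,-8,52,0,0,0],[91,-6,-8,52,0,0,0],[91,-6,-8,52,0,0,0],[91,-6,-8,52,0,0,0],[91,-6,-8,52,0,0,0]])

```text
clock: 15.58
position: [0.5933, 0.0988, 0.4331]
ee_rot: [-1.208, 1.21, 1.209]
force: [0.5, -0.3, 0.3]
width: 0.983
```

Request:
arm_command(motion=[[91,-6,-8,52,0,0,0],[91,0,-8,51,0,0,0],[91,0,0,0,10,0,0],[91,0,0,0,10,0,0],[91,0,0,0,10,0,0]])

```text
clock: 16.2
position: [0.6094, 0.2001, 0.4386]
ee_rot: [-0.81, 1.416, 0.811]
force: [0.1, -0.4, -0.7]
width: 0.994
```

Request:
arm_command(motion=[[91,0,0,0,10.5,0,0],[91,0,0,0,10.5,0,0],[91,0,0,0,10.5,0,0],[91,0,0,0,10.5,0,0],[91,0,0,0,10.5,0,0]])

```text
clock: 16.82
position: [0.6094, 0.2001, 0.4387]
ee_rot: [-0.097, 1.57, 0.097]
force: [-0.0, -0.5, -0.2]
width: 0.993
```

Run:
```python
from h import *
p,R,s=pose();print(s["clock"],p,np.round(s["joints"],2),np.degrees(np.arctan2(R[1,2],R[0,2])))
w=get_image("wrist");cv2.imwrite("pics/w5.png",w["frame"][:,:,::-1])
np.savez("w5.npz",p=p,R=R,**w)
pts("wrist",["bridge_end","lock_knob","track_end","loco"])
```

```text
16.825 [0.60939561 0.20006628 0.43866091] [-0.87  0.5   0.73  1.52 -0.35  1.25  0.04] 7.075447411222201
bridge_end wrist [([0.6519, 0.1657, 0.0501], 0.65), ([0.7357, 0.2831, 0.0464], 0.35)]
lock_knob wrist [([0.5994, 0.2043, 0.1062], 0.88)]
track_end wrist [([0.6628, 0.1691, 0.0462], 0.57)]
loco wrist [([0.7763, 0.1819, 0.0482], 0.7)]
```

View pics/w5.png

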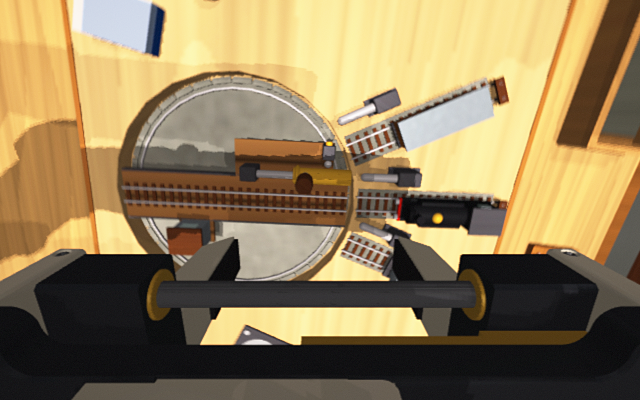

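```bash
cat > rect.py <<'E'
from h import *
import sys
def rect(w,p,R,o,th,z,xr,yr,s):
    """rectify plane z: u along th, v to the left, origin o"""
    u=np.arange(xr[0],xr[1],s);v=np.arange(yr[1],yr[0],-s);U,V=np.meshgrid(u,v)
    W=np.stack([o[0]+U*np.cos(th)-V*np.sin(th),o[1]+U*np.sin(th)+V*np.cos(th),np.full_like(U,z)],-1)
    T=w["tool_from_camera"];C=((W-p)@R-T[:3,3])@T[:3,:3]
    q=C/C[...,2:]@np.array(w["K"]).T
    return cv2.remap(w["frame"],q[...,0].astype("f4"),q[...,1].astype("f4"),cv2.INTER_CUBIC)
if __name__=="__main__":
    w=dict(np.load(sys.argv[1]));p,R=w["p"],w["R"]
    im=rect(w,p,R,(.5095,.1525),np.radians(6.2),.049,(-.14,.22),(-.03,.06),.0005)
    cv2.imwrite(sys.argv[2],im[:,:,::-1])
    g=im.astype(float);sat=g.max(2)-g.min(2);m=g.min(2)-1.0*sat
    # rail rows per column band
    for a,b in((-.13,-.10),(-.10,-.06),(-.06,-.02),(-.02,.02),(.02,.06),(.06,.10),(.10,.145),(.160,.175),(.175,.195)):
        c=m[:,int((a+.14)/.0005):int((b+.14)/.0005)].mean(1)
        v=.06-np.arange(len(c))*.0005;k=(abs(v)<.02);c2=np.where(k,c,-1e9)
        out=[]
        for sg in(1,-1):
            cc=np.where(sg*v>0.002,c2,-1e9);i=int(cc.argmax());ww=np.clip(c[i-5:i+6]-c[i-5:i+6].min(),0,None)
            out.append((ww*v[i-5:i+6]).sum()/ww.sum())
        print(a,b,np.round(np.array(out)*1e3,1),"mid",round(np.mean(out)*1e3,2))
E
python3 rect.py w5.npz pics/r5.png
```

```text
-0.13 -0.1 [18.1 -1.1] mid 8.47
-0.1 -0.06 [16.9 -1.7] mid 7.6
-0.06 -0.02 [15.5 -2.9] mid 6.31
-0.02 0.02 [14.2 -4.3] mid 4.97
0.02 0.06 [12.8 -5.6] mid 3.62
0.06 0.1 [11.5 -7. ] mid 2.28
0.1 0.145 [10.1 -8.4] mid 0.85
0.16 0.175 [10.2 -8.2] mid 0.99
0.175 0.195 [ 9.7 -8.8] mid 0.48
```

View pics/r5.png

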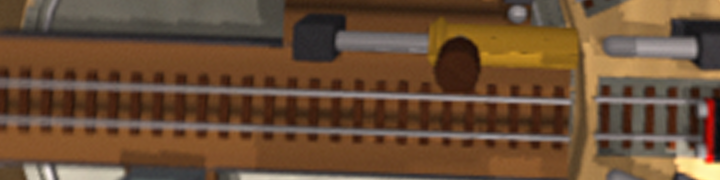

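Run:
```python
from h import *
w=dict(np.load("w5.npz"));p,R=w["p"],w["R"];T=w["tool_from_camera"];d=w["range_z"];K=w["K"]
v,u=np.nonzero(d>0);z=d[v,u];c=np.c_[(u-K[0,2])*z/K[0,0],(v-K[1,2])*z/K[1,1],z]
P=(R@((T[:3,:3]@c.T).T+T[:3,3]).T).T+p
for lo,hi in((.114,.13),(.095,.112),(.085,.095)):
  m=(P[:,2]>lo)&(P[:,2]<hi)&(abs(P[:,0]-.60)<.03)&(abs(P[:,1]-.204)<.03)
  if m.sum():print(lo,m.sum(),P[m].min(0).round(4),P[m].max(0).round(4),np.median(P[m],0).round(4))
```

```text
0.114 252 [0.5864 0.1949 0.1146] [0.6044 0.2132 0.1234] [0.5952 0.2047 0.121 ]
0.095 55 [0.5858 0.204  0.0955] [0.6042 0.2135 0.112 ] [0.5965 0.2117 0.1047]
0.085 1 [0.592  0.2122 0.0947] [0.592  0.2122 0.0947] [0.592  0.2122 0.0947]
```

Request:
arm_command(motion=[[55,20,0,0,2,0,0],[55,20,5,-9,0,0,0],[55,20,0,0,0,0,0],[55,20,0,0,0,0,0]])

```text
clock: 17.58
position: [0.6002, 0.2038, 0.3585]
ee_rot: [-0.076, 1.57, 0.077]
force: [-0.6, 0.4, 0.9]
width: 0.623
```

Request:
arm_command(motion=[[55,23,0,-5,0,0,0],[55,23,0,0,0,0,0],[55,23,0,0,0,0,0],[55,23,0,0,0,0,0],[55,0,0,0,0,0,0]])

```text
clock: 18.2
position: [0.5947, 0.2032, 0.2657]
ee_rot: [-0.076, 1.573, 0.075]
force: [-0.6, -1.0, 0.3]
width: 0.598
```

Request:
arm_command(motion=[[10,0,0,0,0,0,0],[10,0,0,0,0,0,0],[10,0,0,0,0,0,0],[10,0,0,0,0,0,0]], newtons=20)

```text
clock: 18.7
position: [0.5955, 0.2033, 0.2675]
ee_rot: [-0.074, 1.569, 0.074]
force: [0.1, 0.5, -0.0]
width: 0.212
```

Request:
arm_command(motion=[[10,0,0,4,0,0,0],[10,0,0,4,0,0,0],[10,0,0,4,0,0,0],[10,0,0,3,0,0,0],[10,0,0,3,0,0,0]])

```text
clock: 19.32
position: [0.6135, 0.205, 0.2673]
ee_rot: [-0.074, 1.57, 0.074]
force: [-3.1, -0.0, 6.8]
width: 0.2
```

Request:
arm_command(motion=[[10,0,0,3,0,0,0],[10,0,0,3,0,0,0],[10,0,0,3,0,0,0],[10,0,0,0,0,0,0]])

```text
clock: 19.82
position: [0.6227, 0.2061, 0.2674]
ee_rot: [-0.074, 1.569, 0.074]
force: [-0.8, 0.5, 4.8]
width: 0.2
```

Request:
arm_command(motion=[[10,0,0,3,0,0,0],[10,0,0,3,0,0,0],[10,0,0,3,0,0,0],[10,0,0,3,0,0,0],[10,0,0,0,0,0,0]])

```text
clock: 20.45
position: [0.6349, 0.2072, 0.2674]
ee_rot: [-0.074, 1.568, 0.074]
force: [1.5, 0.6, 3.3]
width: 0.196
```

Request:
arm_command(motion=[[10,0,0,2,0,0,0],[10,0,0,2,0,0,0],[10,0,0,2,0,0,0],[10,0,0,0,0,0,0]])

```text
clock: 20.95
position: [0.6399, 0.2076, 0.2673]
ee_rot: [-0.074, 1.571, 0.074]
force: [-5.6, 0.5, 8.7]
width: 0.197
```

Request:
arm_command(motion=[[10,0,0,2,0,0,0],[10,0,0,0,0,0,0]])

```text
clock: 21.2
position: [0.6407, 0.2076, 0.2672]
ee_rot: [-0.074, 1.575, 0.075]
force: [-12.7, -0.3, 15.7]
width: 0.202
```

Request:
arm_command(motion=[[40,0,0,-2,0,0,0],[50,0,0,0,0,0,0],[50,0,0,0,0,0,0],[50,-40,0,0,0,0,0],[50,-50,0,0,0,0,0]])

```text
clock: 21.82
position: [0.64, 0.2075, 0.3569]
ee_rot: [-0.075, 1.572, 0.073]
force: [0.8, 1.5, -1.4]
width: 0.541
```

Request:
arm_command(motion=[[50,-50,0,-20,0,0,0],[50,-35,0,-20,0,0,0],[50,0,0,0,0,0,0]])

```text
clock: 22.2
position: [0.6004, 0.2033, 0.4452]
ee_rot: [-0.072, 1.565, 0.076]
force: [0.5, -0.3, -0.5]
width: 0.547
```

```bash
python3 - <<'E'
from h import *
p,R,s=pose();print(s["clock"],p,s["width"],s["force"].round(1) if hasattr(s["force"],"round") else s["force"])
w=get_image("wrist");np.savez("w6.npz",p=p,R=R,**w)
pts("wrist",["bridge_end","lock_knob","track_end","loco","tank_wagon"])
E
python3 rect.py w6.npz pics/r6.png
```

```text
22.2 [0.60041099 0.20330111 0.4451692 ] 0.546746292781278 [ 0.5 -0.3 -0.5]
bridge_end wrist []
lock_knob wrist [([0.644, 0.2114, 0.1072], 0.92)]
track_end wrist [([0.6649, 0.1683, 0.0508], 0.84)]
loco wrist [([0.7773, 0.1812, 0.0487], 0.64)]
tank_wagon wrist []
-0.13 -0.1 [15.9 -2.6] mid 6.64
-0.1 -0.06 [15.2 -3.3] mid 5.93
-0.06 -0.02 [14.3 -4.2] mid 5.06
-0.02 0.02 [13.4 -4.9] mid 4.27
0.02 0.06 [12.7 -5.8] mid 3.45
0.06 0.1 [11.8 -6.6] mid 2.59
0.1 0.145 [11.  -7.5] mid 1.74
0.16 0.175 [10.7 -7.7] mid 1.51
0.175 0.195 [10.3 -8.2] mid 1.07
```

View pics/r6.png

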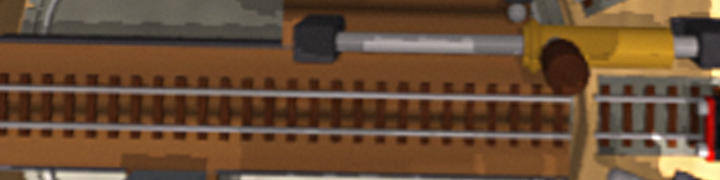

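```bash
python3 -c "
from cell import arm
print(arm.sign_off())"
```

```text
the job is handed in; nothing more can be done
None
```

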